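Pack the pattern weight and latch the tool case

ROBOT

A 7-joint arm with a two-finger parallel gripper is mounted at the origin on the work surface. World frame = base frame: x ahead of the robot, y to its left, z up, the work surface at z = 0. Lengths are in m, angles in rad, forces in N, time in s.
With the tool pointing down it reaches from about 0.35 to 0.9 m from the base axis. Payload 19.9 kg.
Tool frame: the origin (TCP) lies on the centre line of the jaws, within the pads' length; the fingertips stand 14 mm ahead of it and the grasp point (between the pads) lies 5 mm behind it; z points along the fingers, x is the direction in which the jaws open and shut, and the axes are right-handed (so a half turn about z gives the same grasp; the last joint's range is limited). The gripper opens to 85 mm and grips with 20 to 120 N. Pads are 22 mm wide; open, the fingers measure 114 mm over their backs; the gripper's body (76 mm by 85 mm) begins 54 mm behind the grasp point. The pads swing forward as they close: fully open they stand 13 mm farther back than shut.
Start: joints at [-1.304, 0.417, -0.01, 1.614, 0.005, 1.111, -0.053], TCP at [0.189, 0.596, 0.245] pointing down, gripper open.
Joint ranges: [-2.81, 2.81], [-0.39, 2.02], [-1.27, 1.25], [0.06, 2.57], [-1.19, 4.33], [0.19, 2], [-2.82, 2.82]. Speed limits (rad/s): [1.89, 1.89, 2.39, 2.39, 3.01, 3.01, 3.01].

INTERFACE

Orientations are given as a rotation vector (axis times angle).
In Python, from bench import arm, vision gives the robot as it stands. The module is installed in compiled form; this text tells all that it offers. Calls block until the motion is done:
- arm.move_ptp(position, orientation): joint-space move of the TCP to a pose.
- arm.line_to(position, orientation=None, max_speed=0.15): straight line of the TCP; orientation=None keeps the orientation; max_speed is the mean speed in m/s.
- arm.set_joints(angles): joint-space move.
- arm.gripper_to(opening): finger opening in m; the grip force is fixed at half the most; returns when the fingers have stopped.
- arm.wait(seconds).
- arm.ik(position, orientation): joint angles nearest the present ones, or None.
- arm.sense(): the state.
- vision.get_image(name): name is "scene" or "top" or "wrist"; returns a dict with "img" (400x640x3 uint8, red, green, blue), "mtx" (3x3 intrinsics, pixels), "dist" ([k1, k2, p1, p2, k3] as OpenCV has them; the pictures are not rectified), "rvec" (rotation vector, rad) and "tvec" (3), from world to camera coordinates, as OpenCV has them. Camera axes: x right, y down, z forward; pixel columns grow to the right and rows downward; lengths in m; the calibration is good to about 2 mm. A picture is of the moment at which its call begins. There is no depth.
A pose or a line that the arm cannot do raises arm.IKError and nothing moves.
- arm.close_job(): hands the job in, once; it reports no verdict.
The state is a dict: "t": time; "joint_pos": joint angles; "dq": joint speeds; "joint_torque": joint torques, N m; "position": TCP position; "eef_rot": TCP orientation; "ft_force": force on the tool from outside, world axes, zero at the start; "torque": the same for the moment, N m; "opening": finger opening in m.
Only numpy, scipy, OpenCV 4.12 (cv2) and the standard library are available. Lean on these libraries where they do the work, as an engineer would, in place of code of your own. Each camera call takes 0.05 s, during which the arm holds its last target. There are 200 camera calls.

TASK

Lower the loose green cast pattern weight (do not drop it) into the empty bay of the blue tool case so that it stands flat on its foot, let go of it, and then press down lightly on its handle with the fingertips to feel that it does not rock. Then shut the lid fully, lay the draw latch's claw over the lid so that it hooks behind the keeper's upturned lip, and swing the lever down over centre until it lies home against the front of the case. Leave the other weight in its bay and do not push about or knock over the other things on the desk.

Things in the scene. Friction and masses are not known exactly. Their poses are not given: they have to be found in the camera images.
- case: Blue tool case, fixed on the desk: 150 deep (x), 210 wide (y), body 115 high plus 42 high lid. Origin: centre of its underside; x runs from the front (latch side, towards the robot) to the hinge side at the back, y left, z up. Walls 3, floor 5 thick. A divider at y = 0, up to 55 above the desk, makes two bays 144 (x) by 99 (y): +y empty, -y holds weight2. Handles stand 11 out at the ends.
- bay (a point): Centre of the empty bay's floor, 5 mm above the desk (case frame 0, +50.5, 5 mm); axes as the case's.
- weight: Green cast pattern weight, about 0.65 kg (varies), upright on the desk beside the case at the start. Origin: centre of the flat foot's underside; x along its length to the nose, z up. Body on the foot 64 (x) x 54 (y) x 32 high; a nose 40 wide overhangs, 12 to 32 up, to x = +60. On top an arched handle: a bar along x, 72 long (x = -36 to +36), 16 wide and high, its top 82 up, on posts at x = +-24.
- weight_handle (a point): Centre of the weight's handle bar, 74 above its underside; axes as the weight's. Grip the bar across y (16 mm).
- weight2: The other pattern weight, identical, already standing in the -y bay of the case. Leave it there.
- lid (a joint): Lid angle in rad: 0 shut, grows as the front edge swings up and back (starts 1.3 to 1.45, nearly upright). Hinge along the top of the back wall: case frame x = +75, z = 115 mm, parallel to y. The stiff hinge holds the lid at any angle; 0.2 to 0.8 Nm turns it.
- lid_hinge (a point): Middle of the lid's hinge line; axes as the case's.
- lid_edge (a point): Middle of the edge between the lid's outer top face and its front face (shut: case frame x = -75, y = 0, z = 157 mm). Axes turn with the lid and equal the case's when shut. The lid is a shell 150 x 210, 42 deep; its outer top face is plain and may be pushed anywhere.
- keeper (a point): Middle of the top edge of the keeper's upturned lip (shut: case frame x = -87.5, y = 0, z = 133 mm); axes turn with the lid. Brass ledge 40 wide, 14 out from the lid's front face; lip 3 thick, 11 above the ledge; behind it (+x) an 11 mm groove, open above. The lid's face goes on 24 above the lip: the hook leans on it and slides into the groove as the lever is lowered.
- lever (a joint): Lever angle in rad: 0 home (pointing down, against the case's front), grows as it swings out and up: 1.57 points straight out to the front, more points up (starts 1.85 to 2.35, stop 2.45). Stays where left (0.2 Nm friction). With the claw hooked it draws tight from about 0.95 rad, needing up to 0.55 Nm, and goes over centre near 0.25 rad; push it on home.
- lever_pivot (a point): Middle of the lever's pivot line, parallel to the case's y (case frame x = -91, z = 92 mm); axes as the case's.
- lever_tip (a point): On the lever's outer face (its upper face while it sticks out), 60 mm from the pivot line along the lever. Axes turn with the lever and equal the case's when home. Steel channel 42 wide (y), reaching 70 from its pivot; its outer face lies 11 off the pivot line; a red pad on the face marks where to push.
- claw (a joint): Angle of the brass claw against the lever in rad: 0 when latched, 2.9 (a stop) when flopped back on the lever. Swings freely: it starts flopped outwards on the lever; tipped some 0.2 rad past upright towards the case it falls against the lid and stays. Keep the lever above 1.8 meanwhile, or the hook catches on the lip. Its outward lean from upright is claw minus lever.
- claw_pivot (a point): Middle of the claw's pivot line on the lever, 14 mm from the lever's pivot line; axes turn with the claw.
- claw_bridge (a point): Middle of the bridge at the claw's outer end, 56 mm from the claw's pivot. The claw is a brass frame 52 wide (y), 58 long: two side arms (plates 3 thick, 13 deep) outside the lever, joined by the bridge. Grip it across y (52 mm) by the arms. Axes turn with the claw: z from pivot to bridge, x towards the case when upright.
- claw_hook (a point): Middle of the tip of the claw's turned-in hook, on the case side of the bridge, 47 mm from the claw's pivot along the claw; 40 wide, 3 thick, 7 long. It is to sit in the groove behind the keeper's lip: about 8 mm below the lip's top edge and 5 to 10 mm behind the lip when latched.
- calculator: White desk calculator with blue and red keys, 190 x 145 x 35. Leave alone. Origin: centre of its underside.
- mouse: Black computer mouse, 105 x 60 x 34. Leave alone. Origin: centre of its underside.
- stapler: Red stapler, 86 x 40 x 36, beside the case. Leave alone. Origin: centre of its underside.
- tape_reel: Yellow round tape-measure case, 76 across, 34 high, beside the case. Leave alone. Origin: centre of its underside.
- chalk_box: Cardboard chalk box, 83 x 63 x 40, beside the case. Leave alone. Origin: centre of its underside.
- mug: White mug, 80 across, 92 high, with a handle. Leave alone. Origin: centre of its underside.
There are look-alikes about, which are no part of the job. What is shaped like the weight but pink is not meant.

How it is judged:
On the way, in this order (a step that is already met when the one before it is completed fails the run):
1. the weight stands flat on its foot in the empty bay, let go (x of weight in the frame of bay between -0.075 and 0.075 m and y of weight in the frame of bay between -0.05 and 0.05 m and z of weight in the frame of bay between -0.003 and 0.0035 m and angle between weight's own z axis and vertical below 0.05 rad and contact force between the fingers and weight below 0.05 N), for 0.2 s.
2. the fingers press on the standing weight (over 2 N) and it stays flat (x of weight in the frame of bay between -0.075 and 0.075 m and y of weight in the frame of bay between -0.05 and 0.05 m and z of weight in the frame of bay between -0.003 and 0.0035 m and angle between weight's own z axis and vertical below 0.05 rad and contact force between the fingers and weight above 2 N), for 0.06 s.
3. the lid is shut (value of joint lid below 0.03 rad), for 0.1 s.
4. the claw's hook sits in the groove behind the keeper's lip (x of claw_hook in the frame of keeper between 0.002 and 0.014 m and z of claw_hook in the frame of keeper between -0.014 and -0.002 m and value of joint lid below 0.03 rad), for 0.1 s.
5. the lever is swung home (x of claw_hook in the frame of keeper between 0.002 and 0.014 m and z of claw_hook in the frame of keeper between -0.014 and -0.002 m and value of joint lever below 0.08 rad), for 0.2 s.
At the end, for the whole second after the job is handed in: Lid shut (under 0.02 rad); claw hook 2 to 14 mm behind the keeper lip and its tip 2 to 14 mm below the lip's top; lever home (under 0.08 rad); weight at rest in the empty bay, foot within 3.5 mm of the floor, tilt under 0.05 rad (all of step 5 and x of weight in the frame of bay between -0.075 and 0.075 m and y of weight in the frame of bay between -0.05 and 0.05 m and z of weight in the frame of bay between -0.003 and 0.0035 m and angle between weight's own z axis and vertical below 0.05 rad and value of joint lid below 0.02 rad and linear speed of weight below 0.02 m/s); the robot touches nothing.
It fails at once if the weight is let go while its foot is more than 20 mm above the bay's floor (x of weight in the frame of bay between -0.075 and 0.075 m and y of weight in the frame of bay between -0.05 and 0.05 m and contact force between the fingers and weight below 0.05 N and z of weight in the frame of bay above 0.02 m).
It fails at once if another thing (other weight, calculator, mouse, stapler, tape reel, chalk box, mug) is moved over 40 mm or tipped over 0.5 rad (distance of any of weight2, calculator, mouse, stapler, tape_reel, chalk_box, mug from where it was at the start of the episode above 0.04 m or angle between any of weight2, calculator, mouse, stapler, tape_reel, chalk_box, mug's own z axis and vertical above 0.5 rad).
It also fails if it takes over 72 s, if anything falls off the work surface, if the arm or the gripper's body presses on something with over 40 N, if the wrist force passes 120 N, or if a joint passes its speed limit or range.

## Working session

There is one attempt and no reset: what is moved stays moved. The work goes in short steps, each a Python script; the robot and the scene stay as the last script left them, time stands still between calls to the robot, and variables do not carry over. Pictures are saved under pics/ and viewed, about 8 in all and at most 12, crops included, and the job is handed in when it is done.

```bash
ls; mkdir -p pics; python3 - <<'E'
from bench import arm, vision
import cv2, numpy as np, pickle
d={}
for n in("scene","top","wrist"):
    r=vision.get_image(n); d[n]=r
    print(n,r["mtx"].tolist(),r["dist"],r["rvec"],r["tvec"])
pickle.dump(d,open("d0.pkl","wb"))
cv2.imwrite("pics/a_scene.png",cv2.cvtColor(d["scene"]["img"],cv2.COLOR_RGB2BGR))
cv2.imwrite("pics/a_top.png",cv2.cvtColor(d["top"]["img"],cv2.COLOR_RGB2BGR))
print(arm.sense())
E
```

```text
pics
scene [[369.3096161040108, 0.0, 316.0152781103645], [0.0, 369.3096161040108, 197.82867011827713], [0.0, 0.0, 1.0]] [-0.06759643  0.          0.          0.          0.        ] [ 2.25201778  1.35122324 -0.40709637] [-0.26301325 -0.31726867  1.59703554]
top [[455.328626371339, 0.0, 318.5385236583677], [0.0, 455.328626371339, 194.5586035609983], [0.0, 0.0, 1.0]] [-0.053974  0.        0.        0.        0.      ] [ 2.17149129 -2.11077415  0.15981954] [-0.01160336  0.51789374  1.28913455]
wrist [[315.6278444944954, 0.0, 320.2497795432433], [0.0, 315.6278444944954, 202.98928165742706], [0.0, 0.0, 1.0]] [-0.01002877  0.          0.          0.          0.        ] [-2.31882648 -1.6971193  -0.26786487] [-0.62430703 -0.04101441  0.38008596]
{'t': 0.15, 'joint_pos': array([-1.30452804,  0.41785695, -0.0103167 ,  1.61397068,  0.0046949 ,
        1.11074207, -0.05300379]), 'dq': array([-0.00012511, -0.00284769,  0.00014289, -0.00187624, -0.00042913,
        0.00194014, -0.00043373]), 'joint_torque': array([ 1.01209254e-03, -8.64739966e+01,  6.78636264e-01, -4.35060918e+01,
        1.90530351e-02,  5.77019819e-03,  7.42048974e-05]), 'position': array([0.18925699, 0.59540824, 0.24481879]), 'eef_rot': array([ 2.53517735e+00,  1.85434739e+00, -1.14129750e-03]), 'ft_force': array([ 0.13595866, -0.04352542,  0.27549083]), 'torque': array([ 0.02516582, -0.02631626, -0.01525277]), 'opening': 0.08569131277855753}
```

View pics/a_scene.png

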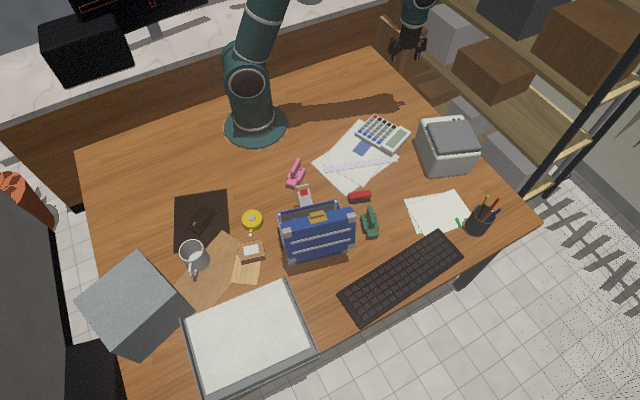

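View pics/a_top.png

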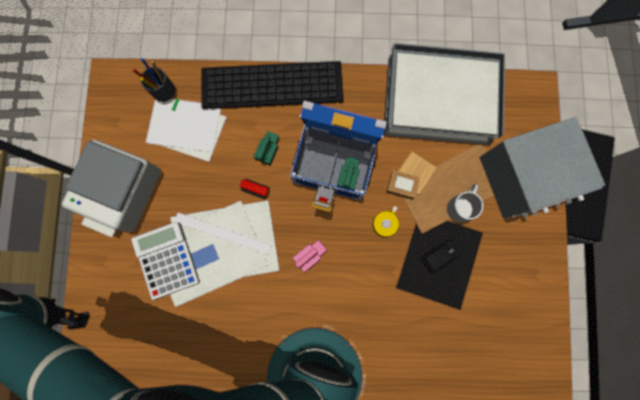

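Scene and top views (2 viewed). The green candidates in the top view are the loose one at (266,148), the one in the case at (348,172), which is weight2, and a pink decoy at (310,256). The loose green one at (266,148) fits the description. I'll confirm it with an enlarged crop.

```bash
cat > h.py <<'E'
import cv2, numpy as np, pickle
from scipy.spatial.transform import Rotation as R
def bgr(r): return cv2.cvtColor(r["img"],cv2.COLOR_RGB2BGR)
def proj(r,P): return cv2.projectPoints(np.array(P,float).reshape(-1,1,3),r["rvec"],r["tvec"],r["mtx"],r["dist"])[0].reshape(-1,2)
def ray(r,uv):
    p=cv2.undistortPoints(np.array(uv,float).reshape(-1,1,2),r["mtx"],r["dist"]).reshape(-1,2)
    M=cv2.Rodrigues(r["rvec"])[0]; C=-M.T@np.ravel(r["tvec"])
    return C,np.c_[p,np.ones(len(p))]@M
def atz(r,uv,z):
    C,D=ray(r,uv); return C+D*((z-C[2])/D[:,2:3])
def crop(r,x,y,w,h,k,name):
    im=cv2.resize(bgr(r)[y:y+h,x:x+w],None,fx=k,fy=k,interpolation=cv2.INTER_CUBIC)
    cv2.imwrite("pics/"+name,im)
E
python3 - <<'E'
from h import *
d=pickle.load(open("d0.pkl","rb")); r=d["top"]
crop(r,230,90,160,130,5,"b_top.png")
for n in d: 
    M=cv2.Rodrigues(d[n]["rvec"])[0]; print(n,-M.T@np.ravel(d[n]["tvec"]))
print(atz(r,[[266,148],[310,256],[292,185],[370,195]],0.08))
s=d["wrist"];M=cv2.Rodrigues(s["rvec"])[0]
T=R.from_rotvec([2.53517735e+00,  1.85434739e+00, -1.14e-3]).as_matrix()
print(T, "cam axes in tool",T.T@M.T, T.T@(-M.T@np.ravel(s["tvec"])-[0.18925699, 0.59540824, 0.24481879]))
E
```

```text
scene [ 1.12685097 -0.28903718  1.16919728]
top [ 0.31740371 -0.00327702  1.35257554]
wrist [0.11384362 0.61964249 0.3728131 ]
[[ 0.64293439  0.15778007  0.08      ]
 [ 0.33885224  0.02166172  0.08      ]
 [ 0.5370947   0.07892817  0.08      ]
 [ 0.51466296 -0.14265779  0.08      ]]
[[ 3.02919235e-01  9.53016205e-01 -2.21785046e-04]
 [ 9.53015758e-01 -3.02919309e-01 -9.26328619e-04]
 [-9.49989158e-04  6.92381127e-05 -9.99999546e-01]] cam axes in tool [[ 9.99999464e-01  5.60873255e-04 -8.69812712e-04]
 [-2.63108438e-04  9.50583883e-01  3.10467731e-01]
 [ 1.00096299e-03 -3.10467336e-01  9.50583521e-01]] [ 0.00012987 -0.07920233 -0.12799997]
```

View pics/b_top.png

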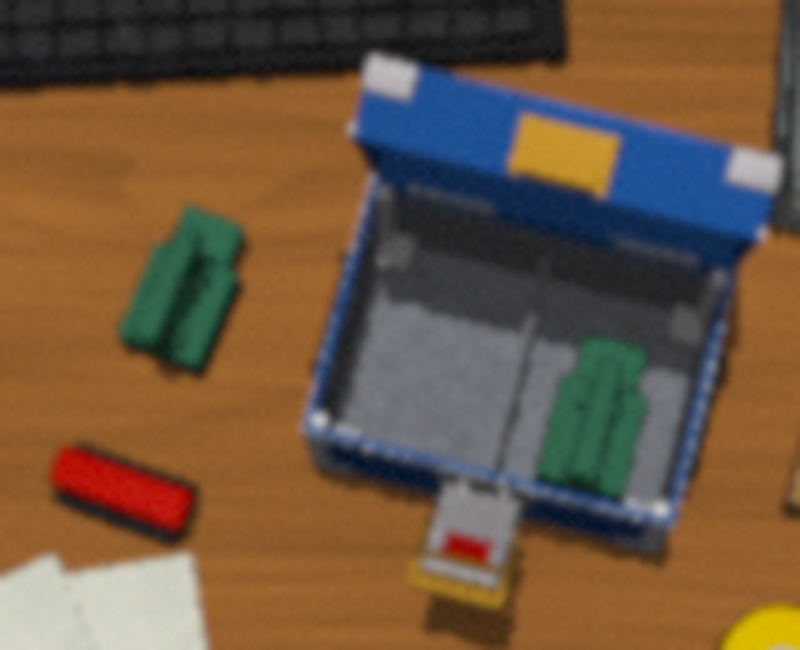

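The crop confirms the loose green weight at (266,148), with its nose pointing up the picture (+x). The case is clearly visible, and the claw is flopped over the lever at the front. 3 pictures viewed so far. Next I'll move the wrist camera over for precise measurements and check that the tilted poses I'll need later are reachable.

```bash
python3 - <<'E'
from h import *
from bench import arm,vision
r=pickle.load(open("d0.pkl","rb"))["top"]
q=atz(r,[[230+308/5,90+432/5],[230+668/5,90+525/5]],0.115);print(q)
v=q[0]-q[1]; yaw=np.arctan2(-v[0],v[1]); 
ex=np.array([np.cos(yaw),np.sin(yaw),0]);ey=np.array([-np.sin(yaw),np.cos(yaw),0])
c=q.mean(0)+0.075*ex;c[2]=0; print("case",c,yaw)
def rot(al,y=yaw):
    e=np.array([np.cos(y),np.sin(y),0]);z=np.array([0,0,1.])
    t=np.sin(al)*e-np.cos(al)*z; x=np.array([-np.sin(y),np.cos(y),0])
    return R.from_matrix(np.c_[x,np.cross(t,x),t]).as_rotvec()
P=lambda x,y,z:c+x*ex+y*ey+np.array([0,0,z])
for nm,p,al in[("lidback",P(.13,0,.26),0),("lever up",P(-.14,0,.14),0),("lev",P(-.15,0,.06),.6),("levhome",P(-.12,0,.035),.9),("levhome",P(-.12,0,.035),.6),("bay",P(-.028,.05,.08),0)]:
    for y in (yaw,yaw+np.pi): 
        q=arm.ik(p,rot(al if y==yaw else -al,y)); print(nm,al,None if q is None else np.round(q,2))
arm.move_ptp([0.47,0.08,0.32],rot(0,0))
v=vision.get_image("wrist");pickle.dump(v,open("w1.pkl","wb"));cv2.imwrite("pics/c_w.png",cv2.resize(bgr(v),(800,500),interpolation=cv2.INTER_CUBIC));print(arm.sense()["t"],arm.sense()["position"])
E
```

```text
[[ 0.55515934  0.07867712  0.115     ]
 [ 0.50873887 -0.1212067   0.115     ]]
case [ 0.60500487 -0.03823106  0.        ] -0.2281921961716202
lidback 0 [-0.28  0.67  0.56  1.29 -0.35  1.28  1.62]
lidback 0 [-0.41  0.73  0.81  1.3  -0.52  1.32 -1.41]
lever up 0 [-0.53  0.32  0.56  2.1  -0.24  0.78  1.52]
lever up 0 [-0.8   0.41  0.9   2.11 -0.44  0.82 -1.43]
lev 0.6 [-0.28  0.37  0.08  2.52  2.5   0.37 -1.35]
lev 0.6 [ 0.13  0.39 -0.37  2.51  2.25  0.47  2.11]
levhome 0.9 [ 0.61  0.93 -0.91  2.55  2.52  1.3  -0.92]
levhome 0.9 [ 0.61  0.93 -0.91  2.55  2.52  1.3   2.22]
levhome 0.6 [-0.04  0.47 -0.14  2.46  2.46  0.44 -1.23]
levhome 0.6 [ 0.32  0.53 -0.55  2.44  2.24  0.57  2.21]
bay 0 [-0.34  0.58  0.34  1.84 -0.27  0.77  1.48]
bay 0 [-0.57  0.66  0.66  1.84 -0.54  0.83 -1.44]
2.325 [0.46997554 0.08075554 0.31986192]
```

View pics/c_w.png

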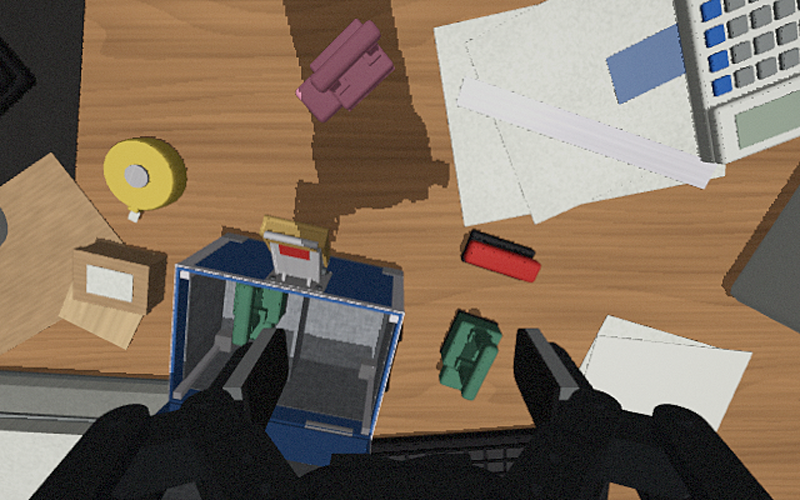

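The wrist view (4 viewed) shows the weight at about (470,352), the case rim corners at (404,312) and (177,265), and the latch at (297,245), all in the 1.25x picture. I'll enlarge it to read exact pixels.

```bash
python3 - <<'E'
from h import *
v=pickle.load(open("w1.pkl","rb"))
a=cv2.resize(bgr(v)[160:260,130:330],None,fx=4,fy=4,interpolation=cv2.INTER_CUBIC)
b=cv2.resize(bgr(v)[240:325,340:410],None,fx=2.2,fy=2.2,interpolation=cv2.INTER_CUBIC)
b=cv2.resize(bgr(v)[240:325,340:440],None,fx=2.3,fy=2.3,interpolation=cv2.INTER_CUBIC)
o=np.zeros((600,800,3),np.uint8);o[:400]=a;o[404:404+b.shape[0],:b.shape[1]]=b
r=pickle.load(open("d0.pkl","rb"))["scene"]
s=cv2.resize(bgr(r)[195:265,270:385],None,fx=2.8,fy=2.8,interpolation=cv2.INTER_CUBIC);o[404:404+s.shape[0],300:300+s.shape[1]]=s
cv2.imwrite("pics/d.png",o)
E
```

```text
(no output)
```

View pics/d.png

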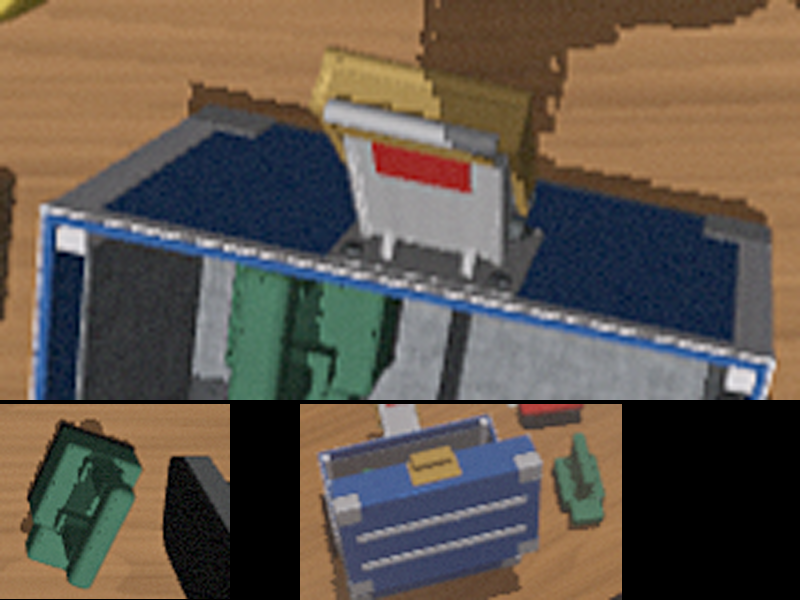

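```bash
cat >> h.py <<'E'
def box(x0,x1,y0,y1,z0,z1): return np.array([[x,y,z] for x in(x0,x1) for y in(y0,y1) for z in(z0,z1)])/1000.
WB=[box(-32,32,-27,27,0,32),box(30,60,-20,20,12,32),box(-36,36,-8,8,66,82),box(-30,-18,-8,8,30,70),box(18,30,-8,8,30,70)]
def place(P,x,y,yaw,z=0): return R.from_euler("z",yaw).apply(P)+[x,y,z]
def sil(r,p,z=0,k=4):
    m=np.zeros((400*k,640*k),np.uint8)
    for b in WB:
        h=cv2.convexHull((proj(r,place(b,*p,z))*k+k/2).astype(np.float32)).round().astype(np.int32); cv2.fillConvexPoly(m,h,255)
    return cv2.resize(m,(640,400),interpolation=cv2.INTER_AREA)/255.
def green(r,roi):
    x0,y0,x1,y1=roi;h=cv2.cvtColor(r["img"],cv2.COLOR_RGB2HSV).astype(int)
    m=((h[...,0]>60)&(h[...,0]<95)&(h[...,1]>90)&(h[...,2]>15)).astype(float)
    o=np.zeros_like(m);o[y0:y1,x0:x1]=m[y0:y1,x0:x1];return o
E
python3 - <<'E'
from h import *
from scipy.optimize import minimize,least_squares
w=pickle.load(open("w1.pkl","rb"));t=pickle.load(open("d0.pkl","rb"))["top"]
V=[(w,green(w,(340,235,405,330)),1.),(t,green(t,(250,125,285,170)),3.)]
f=lambda p:sum(k*np.abs(sil(r,p)-m).sum() for r,m,k in V)
best=min((minimize(f,[.643,.158,y],method="Nelder-Mead",options=dict(initial_simplex=np.array([[.643,.158,y],[.655,.158,y],[.643,.168,y],[.643,.158,y+.15]]))) for y in(-.3,-.0,-.6)),key=lambda s:s.fun)
print("weight",best.x,best.fun,[m.sum() for _,m,_ in V])
c4=box(-75,75,-105,105,0,115)
# order idx: x0y0z0=0,x0y0z1=1,x0y1z0=2,x0y1z1=3
pw=np.array([[181.25,187],[140.5,212],[323,217.5],[323.75,250]]);
g=lambda p:(proj(w,place(c4,*p)[:4])-pw).ravel()
s=least_squares(g,[.605,-.038,-.228]);print("case",s.x,s.fun.round(1));cp=s.x
pt=np.array([[230+668/5,90+525/5],[230+308/5,90+432/5]]);print(proj(t,place(c4,*cp)[[1,3]]),pt)
# overlay
k=6;x0,y0=205,165;im=cv2.resize(bgr(w)[y0:y0+70,x0:x0+60],None,fx=k,fy=k,interpolation=cv2.INTER_CUBIC)
def latch(L,C):
    u=np.array([-np.sin(L),0,-np.cos(L)]);n=np.array([-np.cos(L),0,np.sin(L)]);pv=np.array([-.091,0,.092])
    lean=C-L;v=np.array([-np.sin(lean),0,np.cos(lean)]);xx=np.array([np.cos(lean),0,np.sin(lean)]);cpv=pv+.014*u
    Y=np.array([0,1,0])
    lev=[pv+a*u+.011*n+b*Y for a,b in((0,-.021),(.07,-.021),(.07,.021),(0,.021))]
    cl=[cpv+a*v+b*Y for a,b in((0,-.026),(.058,-.026),(.058,.026),(0,.026))]
    return lev,cl,cpv+.056*v
outs=[]
for L in(1.9,2.1,2.3):
    o=im.copy();lev,cl,_=latch(L,2.9)
    for q,col in((lev,(255,255,0)),(cl,(0,0,255))):
        pp=((proj(w,place(np.array(q),*cp))-[x0,y0]+.5)*k).astype(int);cv2.polylines(o,[pp],True,col,1)
    outs.append(o[:, :])
o=np.hstack(outs);o=cv2.resize(o,(800,int(o.shape[0]*800/o.shape[1])))
for b in WB[:3]:
    pass
k=4;b=cv2.resize(bgr(w)[235:330,340:440],None,fx=2,fy=2,interpolation=cv2.INTER_CUBIC)
for B in WB[:3]:
    hh=cv2.convexHull(((proj(w,place(B,*best.x))-[340,235]+.5)*2).astype(np.int32));cv2.polylines(b,[hh],True,(0,0,255),1)
z=np.zeros((o.shape[0]+190,800,3),np.uint8);z[:o.shape[0]]=o;z[o.shape[0]:,:200]=b
cc=cv2.resize(bgr(w)[180:275,130:430],None,fx=2,fy=2)
for i,j in((0,1),(2,3),(1,3),(0,2),(1,5),(3,7)):
    pp=((proj(w,place(c4,*cp))-[130,180]+.5)*2).astype(int);cv2.line(cc,tuple(map(int,pp[i])),tuple(map(int,pp[j])),(0,0,255),1)
z[o.shape[0]:,200:]=cc
cv2.imwrite("pics/e.png",z);print(z.shape)
pickle.dump((best.x,cp),open("poses.pkl","wb"))
E
```

```text
weight [ 0.64950659  0.16575245 -0.25699641] 1150.3333333333333 [np.float64(1793.0), np.float64(448.0)]
case [ 0.60771757 -0.0355498  -0.22382036] [ 1.8 -0.8  0.3  0.8 -0.8 -1.3 -1.1  0.6]
[[363.6404871  194.08696057]
 [289.9048066  175.38234965]] [[363.6 195. ]
 [291.6 176.4]]
(501, 800, 3)
```

View pics/e.png

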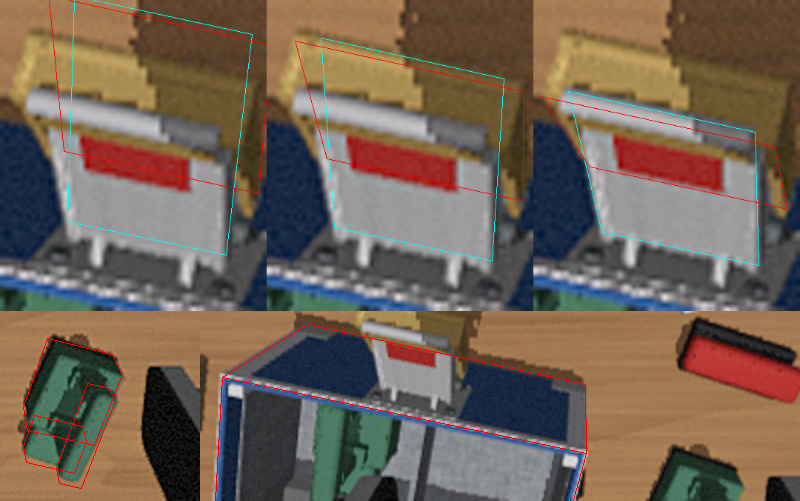

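The overlay (6 viewed) shows the case fit matching to within about 1 px. The weight fit is slightly off and the latch model is ambiguous: gold plate reaches beyond the lever end, at about (650,60). I'll hover near the weight and refine its fit with a better mask before gripping, and examine the latch later.

```bash
cat >> h.py <<'E'
def gmask(r,roi):
    x0,y0,x1,y1=roi;i=r["img"].astype(float);m=((i[...,1]>1.2*i[...,0])&(i[...,1]>1.1*i[...,2])&(i[...,1]>12)).astype(np.uint8)
    m=cv2.morphologyEx(m,cv2.MORPH_CLOSE,np.ones((3,3)));o=np.zeros(m.shape);o[y0:y1,x0:x1]=m[y0:y1,x0:x1];return o
def rot(al,y):
    e=np.array([np.cos(y),np.sin(y),0]);z=np.array([0,0,1.]);t=np.sin(al)*e-np.cos(al)*z;x=np.array([-np.sin(y),np.cos(y),0])
    return R.from_matrix(np.c_[x,np.cross(t,x),t]).as_rotvec()
E
python3 - <<'E'
from h import *
from bench import arm,vision
from scipy.optimize import minimize
p0,cp=pickle.load(open("poses.pkl","rb"))
x,y,a=p0
arm.move_ptp([x-.06*np.cos(a),y-.06*np.sin(a),.25],rot(0,a))
v=vision.get_image("wrist");pickle.dump(v,open("w2.pkl","wb"))
w=pickle.load(open("w1.pkl","rb"));t=pickle.load(open("d0.pkl","rb"))["top"]
def roi(r):
    q=proj(r,np.vstack([place(b,*p0) for b in WB]));m=8;return (*np.maximum(q.min(0)-m,0).astype(int),*(q.max(0)+m).astype(int))
V=[(r,gmask(r,roi(r))) for r in(w,t,v)]
for use in([0],[1],[2],[0,2]):
    f=lambda p:sum(np.abs(sil(V[i][0],p)-V[i][1]).sum()/V[i][1].sum() for i in use)
    s=min((minimize(f,p0+d,method="Nelder-Mead",options=dict(initial_simplex=np.array(p0)+d+np.array([[0,0,0],[.01,0,0],[0,.01,0],[0,0,.12]]))) for d in([0,0,0],[.004,-.006,.1],[-.006,.0,-.1])),key=lambda s:s.fun)
    print(use,s.x.round(4),round(s.fun,3))
b=bgr(v)
for r in WB[:3]: cv2.polylines(b,[cv2.convexHull(proj(v,place(r,*s.x)).round().astype(np.int32))],True,(0,0,255),1)
cv2.imwrite("pics/f.png",b); pickle.dump((s.x,cp),open("poses.pkl","wb"));print(arm.sense()["t"])
E
```

```text
[0] [ 0.6481  0.1663 -0.2762] 0.125
[1] [ 0.6485  0.1668 -0.3818] 0.226
[2] [ 0.6491  0.1666 -0.353 ] 0.089
[0, 2] [ 0.6492  0.1663 -0.3201] 0.231
3.1
```

View pics/f.png

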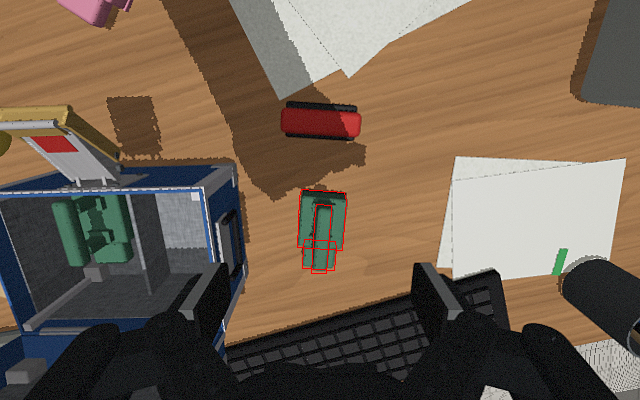

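The refined outline (7 viewed) sits on the weight at (322,230), between the fingers. Now gripping, lifting, and lowering it into the bay.

```bash
cat >> h.py <<'E'
def C(cp,x,y,z): return place(np.array([[x,y,z]]),*cp)[0]
E
python3 - <<'E'
from h import *
from bench import arm,vision
p,cp=pickle.load(open("poses.pkl","rb"));x,y,a=p[0],p[1],-.345;yw=cp[2]
S=arm.sense
arm.move_ptp([x,y,.15],rot(0,a));arm.line_to([x,y,.069],max_speed=.12)
arm.gripper_to(0.0);s=S();print("grip",s["opening"],s["position"],s["ft_force"])
zt=s["position"][2];f0=s["ft_force"]
arm.line_to([x,y,.22],max_speed=.2);print("lift",S()["opening"],S()["ft_force"]-f0)
b=C(cp,-.028,.0505,.22);arm.line_to(b,rot(0,yw),max_speed=.2)
v=vision.get_image("wrist");pickle.dump(v,open("w3.pkl","wb"));cv2.imwrite("pics/g.png",bgr(v))
vs=vision.get_image("scene");pickle.dump(vs,open("s3.pkl","wb"))
print(zt,S()["t"],S()["position"],b,S()["ft_force"])
E
```

```text
grip 0.014738399878440204 [0.64934768 0.16651526 0.06913427] [-0.66931603  1.64916074  1.68951435]
lift 0.014986999583228263 [ 1.24461971 -0.99637292 -8.99381098]
0.06913427140694532 7.05 [0.59189606 0.02137493 0.21970703] [0.59162478 0.01990534 0.22      ] [ 0.05278618  0.20847852 -6.6672319 ]
```

View pics/g.png

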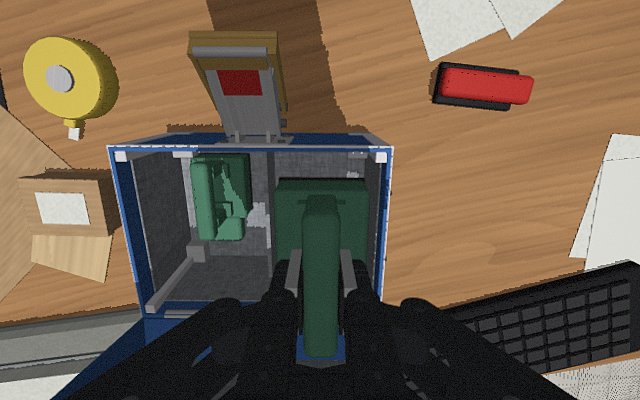

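The picture (8 viewed) shows the weight held level over the +y bay, with front rim corners at (108,146) and (393,146). The measured load is 6.7 N, about 0.65 kg. I'll lower it, release, and press.

```bash
python3 - <<'E'
from h import *
from bench import arm,vision
from scipy.optimize import least_squares
p,cp=pickle.load(open("poses.pkl","rb"));S=arm.sense
v=pickle.load(open("w3.pkl","rb"))
c4=box(-75,75,-105,105,0,115)
print("rim pred",proj(v,place(c4,*cp)[[1,3]]).round(1))
b=S()["position"];yw=cp[2];t=C(cp,-.028,.0505,0)
go=lambda z,sp:arm.line_to([t[0],t[1],z],rot(0,yw),max_speed=sp)
go(.085,.12);arm.wait(.1);f=S()["ft_force"][2];print(f)
for z in(.078,.0765,.0755,.0748,.0741,.0735,.073):
    go(z,.03);fz=S()["ft_force"][2];print(z,round(fz,2),S()["position"][2].round(4))
    if fz>f+2.5: break
arm.gripper_to(.036);arm.wait(.15);print("rel",S()["opening"],S()["ft_force"])
go(.125,.1);arm.wait(.2);arm.gripper_to(0);arm.wait(.05);f=S()["ft_force"][2]
# fingertips 14mm ahead: touch at TCP z = .087+.014
go(.106,.15)
for z in np.arange(.103,.094,-.001):
    go(z,.02);fz=S()["ft_force"][2]-f;print(round(z,4),round(fz,2),end=";")
    if fz>4.5: break
arm.wait(.15);print("press",S()["ft_force"][2]-f,S()["t"])
go(.20,.2)
v=vision.get_image("wrist");pickle.dump(v,open("w4.pkl","wb"));cv2.imwrite("pics/h.png",bgr(v))
vs=vision.get_image("scene");pickle.dump(vs,open("s4.pkl","wb"));print(S()["t"])
E
```

```text
rim pred [[107.4 146.3]
 [392.8 146.4]]
-6.9123675438516
0.078 -6.26 0.0778
0.0765 -5.65 0.0765
0.0755 -6.42 0.0755
0.0748 -7.33 0.0748
0.0741 -4.6 0.0742
0.0735 6.41 0.0741
rel 0.036177257106441 [-2.05099153 -5.47874066  2.21124461]
0.103 -0.42;0.102 -1.09;0.101 2.87;0.1 20.35;press 19.771400343125777 13.3667
14.1167
```

View pics/h.png

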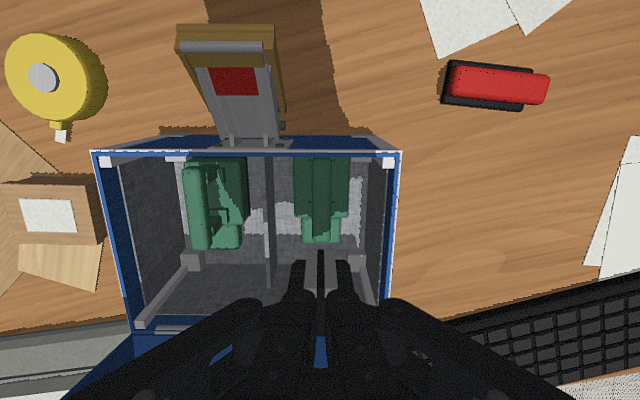

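The weight stands flat in the +y bay (9 viewed, case front at the top, weight at (322,200)), and the predicted case rim agrees to within 1 px. The press reached about 20 N. Next I'll shut the lid from behind.

```bash
python3 - <<'E'
from h import *
from bench import arm,vision
p,cp=pickle.load(open("poses.pkl","rb"));S=arm.sense;yw=cp[2]
def go(x,y,z,sp,al=0): arm.line_to(C(cp,x,y,z),rot(al,yw),max_speed=sp)
go(-.028,.03,.37,.3);go(.155,0,.36,.3);
def tcp(th,r=.11,pen=.0):
    u=np.array([-np.cos(th),np.sin(th)]);n=np.array([np.sin(th),np.cos(th)])
    c=np.array([.075,.115])+r*u+(.042-pen)*n
    return c[0]+.011,c[1]+.014
x,z=tcp(1.6);go(.155,0,z,.25);f0=S()["ft_force"]
for th in np.linspace(1.55,.1,14):
    x,z=tcp(th);go(x,0,z,.14);print(round(th,2),(S()["ft_force"]-f0).round(1),end=" ")
for pen in np.arange(-.012,.004,.0008):
    x,z=tcp(0,.11,pen);go(x,0,z,.03);f=S()["ft_force"][2]-f0[2];print(round(pen,4),round(f,1),end="; ")
    if f>14: break
arm.wait(.15);print(S()["t"])
x,z=tcp(0);go(x,0,.25,.25);arm.wait(.05)
v=vision.get_image("top");pickle.dump(v,open("t5.pkl","wb"))
L=(-.12,0.,.12);P=C(cp,L[0],L[1]+.085,L[2]+.108)
for y in(yw-np.pi/2,):
    for al in(.6,.4): print(al,arm.ik(P,rot(al,y)))
print(S()["t"])
E
```

```text
1.55 [ 0.4 -0.2 -1. ] 1.44 [ 0.3  1.2 -0.7] 1.33 [ 0.1  0.9 -1.1] 1.22 [-0.4  1.1 -2.2] 1.1 [-0.1  0.5 -1.5] 0.99 [-0.1  0.7 -2. ] 0.88 [ 0.3  0.8 -2.1] 0.77 [0.7 1.6 0. ] 0.66 [ 0.3  1.5 -1.9] 0.55 [ 0.   1.  -1.4] 0.43 [ 0.2  0.1 -1.9] 0.32 [ 0.2  0.7 -1.2] 0.21 [0.1 0.5 0. ] 0.1 [-0.3  0.9 -0.4] -0.012 -1.8; -0.0112 -1.7; -0.0104 -2.1; -0.0096 -2.7; -0.0088 -1.7; -0.008 -1.9; -0.0072 -1.4; -0.0064 -3.1; -0.0056 -1.4; -0.0048 -2.4; -0.004 -2.7; -0.0032 -1.8; -0.0024 -1.5; -0.0016 -1.1; -0.0008 -2.3; 0.0 1.1; 0.0008 13.2; 0.0016 26.5; 24.6167
0.6 [-1.10667133  0.59511326  0.89374967  1.77722366  0.08165966  1.25470024
 -0.49921595]
0.4 [-1.06238884  0.48834107  0.88642155  1.82582642 -0.01083283  1.16598687
 -0.42331441]
25.1917
```

Contact came exactly at the shut-lid height (z=157 mm), so the lid is shut. Next is a side view of the latch.

```bash
python3 - <<'E'
from h import *
from bench import arm,vision
p,cp=pickle.load(open("poses.pkl","rb"));S=arm.sense;yw=cp[2]
arm.move_ptp(C(cp,-.12,.11,.25),rot(.6,yw-np.pi/2))
v=vision.get_image("wrist");pickle.dump(v,open("w6.pkl","wb"))
q=proj(v,[C(cp,-.1,0,.12)])[0];print(q,S()["t"])
x0,y0=int(np.clip(q[0]-100,0,440)),int(np.clip(q[1]-75,0,250))
k=4;im=cv2.resize(bgr(v)[y0:y0+150,x0:x0+200],None,fx=k,fy=k,interpolation=cv2.INTER_CUBIC)
def pt(x,y,z): return tuple(int(i) for i in (proj(v,[C(cp,x,y,z)])[0]-[x0,y0]+.5)*k)
cv2.circle(im,pt(-.091,.021,.092),5,(0,0,255),1);cv2.circle(im,pt(-.0875,.02,.133),5,(0,255,0),1);cv2.circle(im,pt(-.075,0.105,.157),5,(255,0,255),1)
for L,col in((2.1,(255,255,0)),(2.25,(0,255,255)),(2.4,(0,128,255))):
    cv2.line(im,pt(-.091,.021,.092),pt(-.091-.07*np.sin(L),.021,.092-.07*np.cos(L)),col,1)
for le,col in((.6,(255,255,255)),(.8,(0,0,255))):
    for yy in (.026,-.026):
        L=2.2;a=(-.091-.014*np.sin(L),.092-.014*np.cos(L));cv2.line(im,pt(a[0],yy,a[1]),pt(a[0]-.058*np.sin(le),yy,a[1]+.058*np.cos(le)),col,1)
cv2.imwrite("pics/i.png",im)
E
```

```text
[339.77571003 202.71656451] 27.0917
```

View pics/i.png

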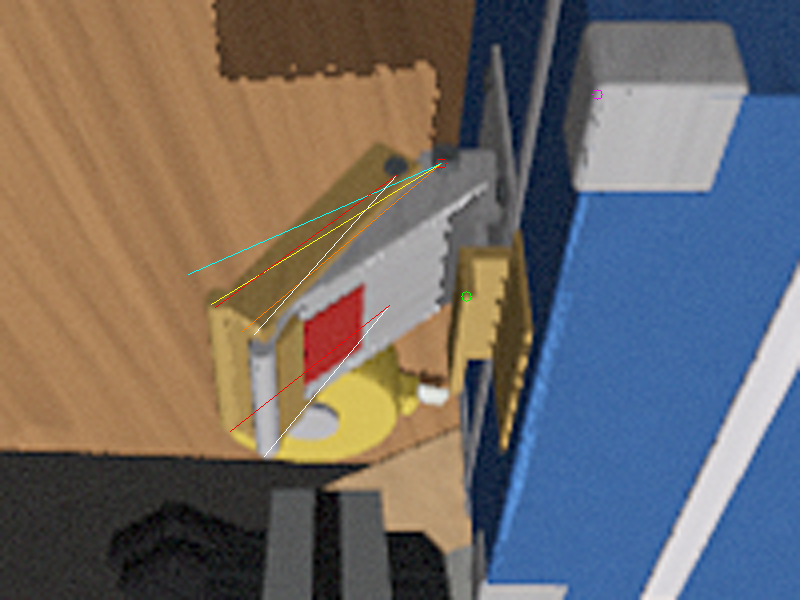

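The side view (10 viewed) shows the claw pivot at (395,165) and the near arm end at about (235,318). That gives an outward lean of about 0.70 and a lever angle of about 2.2. I'll grip the claw by its arms and swing it over on an arc about its pivot, after checking the IK path.

```bash
cat > claw.py <<'E'
from h import *
from bench import arm,vision
import sys
p,cp=pickle.load(open("poses.pkl","rb"));S=arm.sense;yw=cp[2]
L=2.2;pv=np.array([-.091-.014*np.sin(L),.092-.014*np.cos(L)]);s=.046
def pose(lean,back=0,off=.15):
    al=lean-off;t=np.array([np.sin(al),-np.cos(al)])
    g=pv+s*np.array([-np.sin(lean),np.cos(lean)])+(.005-back)*t   # TCP 5mm ahead of grasp point
    return C(cp,g[0],0,g[1]),rot(al,yw)
E
python3 - <<'E'
from claw import *
for off in(.15,.3,.45):
    print(off,[None if (q:=arm.ik(*pose(l,b,off))) is None else q.round(2).tolist() for l,b in((.7,.1),(.7,0),(.2,0),(-.28,0),(-.28,.08))])
E
```

```text
0.15 [[-1.37, -0.35, 0.98, 2.47, 1.08, 0.66, 0.18], [-0.16, 0.18, -0.01, 2.42, 1.42, 0.21, -0.19], [-0.45, 0.34, 0.47, 2.06, -0.21, 0.74, 1.49], [-0.29, 0.62, 0.42, 1.69, -0.29, 1.33, 1.6], [-0.3, 0.6, 0.48, 1.55, -0.29, 1.49, 1.6]]
0.3 [[-1.25, -0.2, 1.0, 2.34, 0.61, 0.63, 0.67], [-0.52, 0.2, 0.42, 2.34, 0.21, 0.25, 1.03], [-0.41, 0.41, 0.47, 1.96, -0.25, 0.92, 1.55], [-0.25, 0.71, 0.42, 1.6, -0.31, 1.49, 1.62], [-0.24, 0.71, 0.45, 1.43, -0.3, 1.66, 1.61]]
0.45 [[-1.07, -0.02, 0.95, 2.22, 0.15, 0.71, 1.13], [-0.51, 0.24, 0.46, 2.25, -0.08, 0.44, 1.34], [-0.37, 0.49, 0.46, 1.86, -0.28, 1.1, 1.58], [-0.22, 0.79, 0.4, 1.5, -0.31, 1.65, 1.63], [-0.19, 0.81, 0.42, 1.31, -0.31, 1.82, 1.61]]
```

```bash
python3 - <<'E'
from claw import *
off=lambda l:.35+(.7-l)/.98*(-.18)
arm.gripper_to(.085)
arm.move_ptp(*pose(.7,.08,.35));print(S()["joint_pos"].round(2),S()["t"])
a,b=pose(.7,0,.35);arm.line_to(a,b,max_speed=.12);print("at",(S()["ft_force"]).round(1))
arm.gripper_to(0.03);print("grip",S()["opening"],S()["ft_force"].round(1))
for l in np.linspace(.6,-.28,9):
    arm.line_to(*pose(l,0,off(l)),max_speed=.1);print(round(l,2),S()["ft_force"].round(1),S()["torque"].round(1))
v=vision.get_image("scene");pickle.dump(v,open("s7.pkl","wb"))
arm.gripper_to(.085);arm.wait(.2);a,b=pose(-.28,.1,off(-.28));arm.line_to(a,b,max_speed=.2)
print(S()["t"],S()["opening"])
w=vision.get_image("wrist");pickle.dump(w,open("w7.pkl","wb"))
t=vision.get_image("top");pickle.dump(t,open("t7.pkl","wb"))
o=np.zeros((600,800,3),np.uint8)
o[:330]=cv2.resize(bgr(w)[:264],(800,330))
k=5;q=proj(t,[C(cp,-.1,0,.12)])[0].astype(int);o[335:600,:400]=cv2.resize(bgr(t)[q[1]-26:q[1]+27,q[0]-40:q[0]+40],None,fx=5,fy=5,interpolation=cv2.INTER_CUBIC)
cv2.imwrite("pics/j.png",o)
E
```

```text
[-1.15 -0.04  1.    2.31  0.31  0.55  0.96] 29.2583
at [-0.4 -0.6 -0.2]
grip 0.05093816641147927 [-11.3  -2.   16.2]
0.6 [-13.3   0.8  17.9] [0.1 1.6 0.1]
0.49 [-10.8   1.   17.4] [0.1 1.8 0.1]
0.38 [-9.  -1.  17.3] [ 0.1  1.7 -0. ]
0.27 [-8.7  0.2 16.3] [0.2 1.9 0.1]
0.16 [-8.9 -1.  14.7] [ 0.2  2.  -0.1]
0.05 [-9.1 -0.4 12.9] [ 0.3  2.2 -0. ]
-0.06 [-6.9 -0.2  9.7] [0.3 2.  0.1]
-0.17 [-7.4  0.3  7.7] [0.1 1.9 0.2]
-0.28 [-22.9   4.4  24.6] [ 0.8  5.1 -0. ]
34.0917 0.08483230831333172
```

View pics/j.png

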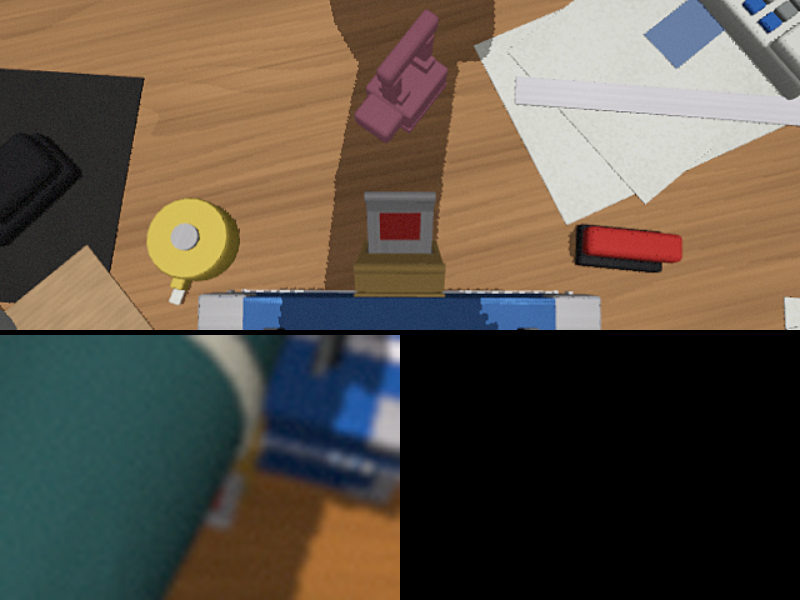

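The picture (11 viewed) shows the claw tipped over, with its bridge at (400,270) leaning on the lid and the lever sticking out with its pad at (400,226). I'll estimate the lever angle and test IK for the push path.

```bash
cat > lever.py <<'E'
from h import *
from bench import arm,vision
p,cp=pickle.load(open("poses.pkl","rb"));S=arm.sense;yw=cp[2]
PV=np.array([-.091,.092])
def tip(th,al,pen=0.,r=.060):
    u=np.array([-np.sin(th),-np.cos(th)]);n=np.array([-np.cos(th),np.sin(th)])
    t=np.array([np.sin(al),-np.cos(al)]);s=np.array([np.cos(al),np.sin(al)])
    c=PV+r*u+(.011-pen)*n
    k=np.clip(-s@n/.15,-1,1)*.011            # corner of the fingertip that touches
    g=c-k*s-.014*t
    return C(cp,g[0],0,g[1]),rot(al,yw)
E
python3 - <<'E'
from lever import *
w=pickle.load(open("w7.pkl","rb"))
for L in(1.9,2.0,2.1,2.2,2.3):
    u=np.array([-np.sin(L),-np.cos(L)]);n=np.array([-np.cos(L),np.sin(L)])
    print(L,[proj(w,[C(cp,*(lambda q:(q[0],0,q[1]))(PV+r*u+.011*n))])[0].round(1).tolist() for r in(.07,.06)])
for th,al,pen in((2.3,-.2,-.04),(2.2,-.1,0),(2.0,0,0),(1.5,0,0),(1.2,.1,0),(.9,.2,0),(.7,.3,0),(.5,.4,0),(.2,.5,0),(0,.5,0),(0,.6,0),(0,.7,0)):
    q=arm.ik(*tip(th,al,pen));print(th,al,tip(th,al)[0].round(3),None if q is None else q.round(2))
E
```

```text
1.9 [[320.2, 137.9], [320.2, 150.0]]
2.0 [[320.2, 139.6], [320.2, 151.9]]
2.1 [[320.2, 142.3], [320.2, 154.6]]
2.2 [[320.2, 146.0], [320.2, 158.1]]
2.3 [[320.2, 150.7], [320.2, 162.5]]
2.3 -0.2 [ 0.496 -0.01   0.152] [-0.53  0.49  0.69  1.81 -0.36  1.17  1.66]
2.2 -0.1 [ 0.49  -0.009  0.149] [-0.6   0.43  0.7   1.98 -0.36  0.96  1.64]
2.0 0 [ 0.481 -0.007  0.141] [-0.66  0.38  0.72  2.08 -0.34  0.81  1.62]
1.5 0 [ 0.455 -0.001  0.113] [-0.66  0.38  0.71  2.15 -0.37  0.72  1.64]
1.2 0.1 [0.449 0.001 0.093] [-0.68  0.37  0.69  2.24 -0.4   0.55  1.64]
0.9 0.2 [ 0.453 -0.     0.075] [-0.66  0.38  0.63  2.31 -0.46  0.37  1.68]
0.7 0.3 [ 0.459 -0.002  0.063] [-0.62  0.38  0.55  2.36 -0.52  0.19  1.72]
0.5 0.4 [ 0.466 -0.003  0.053] [ 0.35  0.41 -0.55  2.38  1.53  0.34 -0.24]
0.2 0.5 [ 0.481 -0.007  0.042] [ 0.78  0.72 -1.08  2.4   1.87  0.76 -0.4 ]
0 0.5 [ 0.492 -0.009  0.039] [ 0.79  0.75 -1.09  2.37  1.87  0.78 -0.37]
0 0.6 [ 0.492 -0.009  0.037] [ 0.78  0.8  -1.09  2.43  2.07  0.89 -0.54]
0 0.7 [ 0.491 -0.009  0.036] [ 0.77  0.87 -1.09  2.47  2.23  1.04 -0.65]
```

```bash
python3 - <<'E'
from lever import *
arm.gripper_to(0)
arm.move_ptp(*tip(2.45,-.1,-.05));arm.line_to(*tip(2.45,-.1,-.006),max_speed=.15);f0=S()["ft_force"];print(S()["t"])
for th in(2.3,2.1,1.9,1.7,1.5,1.3,1.15,1.02):
    al=np.interp(th,[1.0,1.5,2.0,2.45],[.15,0,0,-.1]);arm.line_to(*tip(th,al,.001),max_speed=.12);print(th,(S()["ft_force"]-f0).round(1),end=" ")
v=vision.get_image("wrist");pickle.dump(v,open("w8.pkl","wb"))
arm.line_to(*tip(1.02,.15,-.05),max_speed=.2)
v=vision.get_image("wrist");pickle.dump(v,open("w9.pkl","wb"));print(S()["t"],S()["joint_pos"].round(2))
for al in(.4,.5,.6):
    print(al,[None if (q:=arm.ik(*tip(th,al,pen))) is None else q.round(2).tolist() for th,pen in((1.05,-.04),(1.0,0),(.5,0),(0,0))])
E
```

```text
35.9667
2.3 [ 0.4 -0.6  0.2] 2.1 [-0.4  0.8 -0.5] 1.9 [ 0.5 -0.2  0.4] 1.7 [-0.   0.9  0.7] 1.5 [-0.1 -0.   0.6] 1.3 [0.4 0.1 1.2] 1.15 [ 1. -0.  1.] 1.02 [ 0.1 -0.6 -0.3] 38.6083 [-0.84  0.24  0.8   2.31 -0.25  0.53  1.49]
0.4 [[-1.19, 0.28, 1.12, 2.47, -0.62, 0.2, 1.8], [0.01, 0.28, -0.19, 2.42, 1.23, 0.21, 0.0], [0.02, 0.37, -0.19, 2.39, 1.5, 0.21, -0.26], [0.05, 0.43, -0.19, 2.33, 1.55, 0.21, -0.27]]
0.5 [[-0.21, 0.14, -0.01, 2.49, 1.34, 0.21, -0.16], [0.78, 0.51, -1.08, 2.45, 1.73, 0.62, -0.38], [0.78, 0.65, -1.08, 2.43, 1.84, 0.73, -0.42], [0.79, 0.75, -1.09, 2.37, 1.87, 0.78, -0.37]]
0.6 [[0.77, 0.3, -1.08, 2.51, 1.76, 0.51, -0.51], [0.75, 0.53, -1.08, 2.49, 1.94, 0.71, -0.59], [0.76, 0.7, -1.08, 2.48, 2.05, 0.85, -0.61], [0.78, 0.8, -1.09, 2.43, 2.07, 0.89, -0.54]]
```

```bash
python3 - <<'E'
from lever import *
v=pickle.load(open("w9.pkl","rb"))
h=cv2.cvtColor(v["img"],cv2.COLOR_RGB2HSV);m=(((h[...,0]<6)|(h[...,0]>174))&(h[...,1]>170)&(h[...,2]>60)).astype(np.uint8)
n,_,st,ce=cv2.connectedComponentsWithStats(m);print([(s[4],c.round(0).tolist()) for s,c in zip(st[1:],ce[1:]) if s[4]>15])
for L in(.9,1.0,1.1,1.3,1.8,2.4):
    u=np.array([-np.sin(L),-np.cos(L)]);nn=np.array([-np.cos(L),np.sin(L)]);q=PV+.06*u+.011*nn;print(L,proj(v,[C(cp,q[0],0,q[1])])[0].round(1),end=" ")
arm.line_to(S()["position"]+[0,0,.08],max_speed=.25)
arm.move_ptp(*tip(1.1,.6,-.03));print(S()["t"],S()["joint_pos"].round(2),S()["position"].round(3),tip(1.1,.6,-.03)[0].round(3))
w=vision.get_image("wrist");pickle.dump(w,open("w10.pkl","wb"));cv2.imwrite("pics/k.png",bgr(w))
E
```

```text
[(np.int32(3149), [569.0, 264.0])]
0.9 [319.  267.6] 1.0 [319.  269.6] 1.1 [319.  272.7] 1.3 [318.9 282.2] 1.8 [318.7 325.7] 2.4 [318.6 402.1] 41.1667 [ 0.45  0.23 -0.73  2.51  1.82  0.41 -0.6 ] [0.449 0.001 0.118] [0.449 0.001 0.118]
```

```bash
python3 - <<'E'
from lever import *
v=pickle.load(open("w10.pkl","rb"))
h=cv2.cvtColor(v["img"],cv2.COLOR_RGB2HSV);m=(((h[...,0]<6)|(h[...,0]>174))&(h[...,1]>150)&(h[...,2]>50)).astype(np.uint8)
n,_,st,ce=cv2.connectedComponentsWithStats(m);print([(s[4],c.round(0).tolist()) for s,c in zip(st[1:],ce[1:]) if s[4]>8])
for L in(.9,1.0,1.1,1.3,1.8,2.4):
    u=np.array([-np.sin(L),-np.cos(L)]);nn=np.array([-np.cos(L),np.sin(L)]);q=PV+.06*u+.011*nn;print(L,proj(v,[C(cp,q[0],0,q[1])])[0].round(1),end=" ")
for th in(.5,0):
  for al in (.6,): q=arm.ik(*tip(th,al));print(th,None if q is None else q.round(2))
f0=S()["ft_force"]
for th in(1.05,.9,.75,.6,.45,.3):
    arm.line_to(*tip(th,.6,.001),max_speed=.08);s=S();print(th,(s["ft_force"]-f0).round(1),s["joint_pos"].round(2)[[3,5]],s["t"])
E
```

```text
[(np.int32(3132), [591.0, 190.0]), (np.int32(1192), [320.0, 234.0])]
0.9 [320.3 209.1] 1.0 [320.3 213.9] 1.1 [320.3 219.9] 1.3 [320.3 235.4] 1.8 [320.2 290.6] 2.4 [320.1 359.4] 0.5 [ 0.41  0.49 -0.67  2.49  2.16  0.6  -0.87]
0 [ 0.4   0.55 -0.63  2.44  2.2   0.6  -0.86]
1.05 [ 0.5 -0.1 -0.2] [2.49 0.51] 41.8
0.9 [1.3 0.2 0.6] [2.51 0.56] 42.1417
0.75 [ 1.  -0.4  0.3] [2.51 0.6 ] 42.425
0.6 [0.7 0.2 0.9] [2.5  0.62] 42.6917
0.45 [ 1.2 -0.3  1.2] [2.48 0.63] 42.9583
0.3 [ 0.7 -0.5  0.6] [2.47 0.63] 43.225
```

```bash
python3 - <<'E'
from lever import *
f0=np.array([0,0,0])
for th,pen in((.2,.001),(.1,.001),(.0,.0),(0,.001),(0,.002),(0,.003),(0,.004)):
    arm.line_to(*tip(th,.6,pen),max_speed=.06);s=S();f=s["ft_force"];print(th,pen,f.round(1),s["t"])
    if np.linalg.norm(f)>20: break
arm.wait(.3)
a,b=tip(0,.6,-.08);arm.line_to(a,b,max_speed=.2);arm.line_to(a+[0,0,.2],max_speed=.3)
w=vision.get_image("wrist");pickle.dump(w,open("w11.pkl","wb"))
t=vision.get_image("top");pickle.dump(t,open("t11.pkl","wb"))
for n,v in(("w",w),("t",t)):
    h=cv2.cvtColor(v["img"],cv2.COLOR_RGB2HSV);m=(((h[...,0]<6)|(h[...,0]>174))&(h[...,1]>150)&(h[...,2]>50)).astype(np.uint8)
    _,_,st,ce=cv2.connectedComponentsWithStats(m);print(n,[(s[4],c.round(0).tolist()) for s,c in zip(st[1:],ce[1:]) if s[4]>8])
    for L in(0,.3,.6,1,2):
        u=np.array([-np.sin(L),-np.cos(L)]);nn=np.array([-np.cos(L),np.sin(L)]);q=PV+.058*u+.011*nn;print(L,proj(v,[C(cp,q[0],0,q[1])])[0].round(1),end=" ")
print(S()["t"],S()["joint_pos"].round(2))
for y in(yw-np.pi/2,): print([arm.ik(C(cp,-.12,.11,.25),rot(al,y)) for al in(.6,)])
E
```

```text
0.2 0.001 [-0.3 -0.   0.2] 43.475
0.1 0.001 [ 0.2 -0.1 -0. ] 43.725
0.0 0.0 [ 0.6 -0.2 -0.3] 43.975
0 0.001 [-3.4  1.   0.5] 44.225
0 0.002 [-11.1   1.7   5.4] 44.475
0 0.003 [-17.8   2.2  11.8] 44.725Traceback (most recent call last):
  File "<stdin>", line 7, in <module>
bench.IKError: the arm cannot follow that straight line within its joint ranges
```

```bash
python3 - <<'E'
from lever import *
a,b=tip(0,.6,-.015);arm.line_to(a,b,max_speed=.1)
for d in([-.03,0,.15],[-.02,0,.1],[0,0,.1]):
    try: arm.line_to(a+np.array(d),max_speed=.25);print("ok",d);break
    except arm.IKError as e: print(d,e)
w=vision.get_image("wrist");pickle.dump(w,open("w11.pkl","wb"))
h=cv2.cvtColor(w["img"],cv2.COLOR_RGB2HSV);m=(((h[...,0]<6)|(h[...,0]>174))&(h[...,1]>150)&(h[...,2]>50)).astype(np.uint8)
_,_,st,ce=cv2.connectedComponentsWithStats(m);print([(s[4],c.round(0).tolist()) for s,c in zip(st[1:],ce[1:]) if s[4]>8])
for L in(0,.3,.6,1,2):
    u=np.array([-np.sin(L),-np.cos(L)]);nn=np.array([-np.cos(L),np.sin(L)]);q=PV+.058*u+.011*nn;print(L,proj(w,[C(cp,q[0],0,q[1])])[0].round(1),end=" ")
print(S()["t"],S()["joint_pos"].round(2))
arm.move_ptp(C(cp,-.10,.13,.26),rot(.6,yw-np.pi/2))
v=vision.get_image("wrist");pickle.dump(v,open("w12.pkl","wb"))
q=proj(v,[C(cp,-.09,0,.12)])[0];x0,y0=int(np.clip(q[0]-80,0,480)),int(np.clip(q[1]-60,0,280));k=5
im=cv2.resize(bgr(v)[y0:y0+120,x0:x0+160],None,fx=k,fy=k,interpolation=cv2.INTER_CUBIC)
def pt(x,y,z): return tuple(int(i) for i in (proj(v,[C(cp,x,y,z)])[0]-[x0,y0]+.5)*k)
cv2.circle(im,pt(-.0875,.02,.133),5,(0,255,0),1);cv2.circle(im,pt(-.102,.021,.092-.07),5,(255,255,0),1);cv2.circle(im,pt(-.091,.026,.078+.056),5,(0,0,255),1)
cv2.imwrite("pics/l.png",im);print(S()["t"])
E
```

```text
ok [-0.03, 0, 0.15]
[(np.int32(2872), [565.0, 130.0]), (np.int32(455), [327.0, 160.0])]
0 [327.5 150.2] 0.3 [327.9 140.6] 0.6 [328.5 135.9] 1 [329.2 139.8] 2 [330.5 206.5] 47.425 [ 0.49 -0.01 -0.69  2.46  1.04  0.26  0.19]
48.8083
```

View pics/l.png

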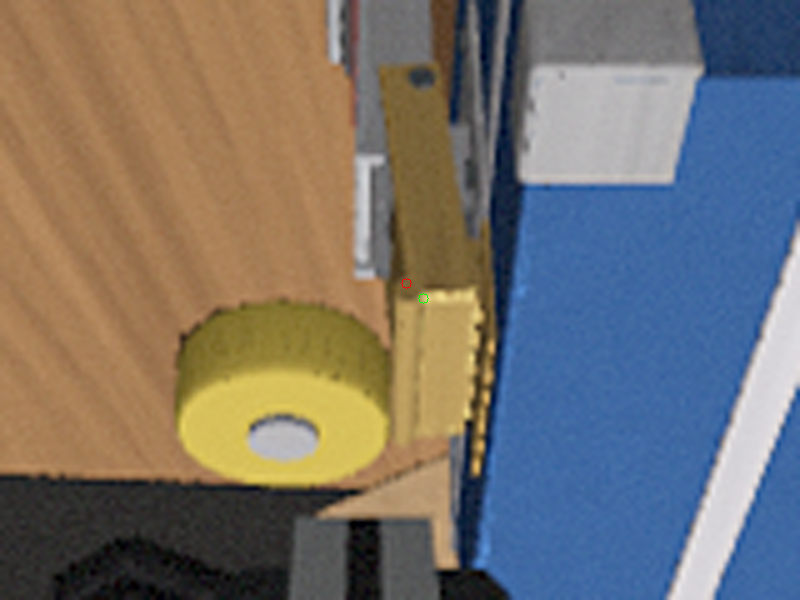

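The side view (12 viewed, the last) shows the claw upright over the keeper, with its bridge at (395–478, 290–440), and the lever down. I'll turn those pixels into positions on the y=±26 mm planes to check that the hook is in.

```bash
python3 - <<'E'
from lever import *
def onplane(v,uv,yp):
    Cc,D=ray(v,uv);Rz=R.from_euler("z",-cp[2]);o=Rz.apply(Cc-[cp[0],cp[1],0]);d=Rz.apply(D);k=(yp-o[1])/d[:,1:2];return ((o+k*d)*1000).round(1)
v=pickle.load(open("w12.pkl","rb"));q=proj(v,[C(cp,-.09,0,.12)])[0];x0,y0=int(np.clip(q[0]-80,0,480)),int(np.clip(q[1]-60,0,280))
f=lambda a,k:np.array(a,float)/k-.5
print("now: near bridge corners, pivot",onplane(v,f([[395,291],[477,287],[422,77],[382,68],[440,68]],5)+[x0,y0],.026).tolist())
print("far bridge corners",onplane(v,f([[400,443],[470,432]],5)+[x0,y0],-.026).tolist())
print("lever end, lid cap corner",onplane(v,f([[357,275],[388,275]],5)+[x0,y0],.021).tolist(),onplane(v,f([[528,65]],5)+[x0,y0],.105).tolist())
w=pickle.load(open("w6.pkl","rb"));q=proj(w,[C(cp,-.1,0,.12)])[0];x1,y1=int(np.clip(q[0]-100,0,440)),int(np.clip(q[1]-75,0,250))
print("before: pivot, end corners, keeper lip",onplane(w,f([[397,165],[210,300],[260,338]],4)+[x1,y1],.026).tolist(),onplane(w,f([[460,250]],4)+[x1,y1],.02).tolist())
E
```

```text
now: near bridge corners, pivot [[-93.2, 26.0, 135.7], [-77.3, 26.0, 134.7], [-86.7, 26.0, 77.8], [-95.3, 26.0, 75.1], [-82.8, 26.0, 75.1]]
far bridge corners [[-91.2, -26.0, 137.8], [-75.8, -26.0, 135.0]]
lever end, lid cap corner [[-100.6, 21.0, 128.0], [-94.4, 21.0, 128.0]] [[-75.3, 105.0, 154.4]]
before: pivot, end corners, keeper lip [[-102.4, 26.0, 97.2], [-145.4, 26.0, 138.7], [-133.9, 26.0, 149.1]] [[-88.0, 20.0, 119.0]]
```

The bridge top is at z≈136 mm (predicted 136 when latched) and its inner edge is about 10 mm behind the lip. The claw pivot is at z≈78 mm, as predicted for the lever home. The arm is clear, so I'm handing in.

```bash
python3 -c "
from bench import arm
print(arm.sense()['t'],arm.sense()['ft_force'].round(1));arm.close_job()"
```

```text
48.8083 [-0.4 -0.2  0.3]
the job is handed in; nothing more can be done
```

I finished the whole sequence and handed the job in at 48.8 s of the allowed 72 s. The weight is in the empty bay, the lid is shut and the latch is closed. No verdict was reported, so this rests on my own checks.

- **Weight:** I lowered it to floor contact, let go of it about 1 mm or less above the floor, and saw it standing flat in the picture afterwards. The press on the handle was meant to be about 5 N but overshot to about 20 N. I did not look inside again after shutting the lid.
- **Lid:** I pushed it down from behind. It stopped exactly at the shut height of 157 mm.
- **Claw:** I gripped it by the arms and tipped it onto the lid. In the final side view its bridge top is at 135–136 mm (136 expected), and its inner edge is about 10 mm behind the keeper's lip. The hook itself was hidden, so I inferred that it is seated from the bridge position.
- **Lever:** I pushed it home until firm contact of about 20 N. The claw pivot measured 78 mm, as expected with the lever home.
- **Checks that disagreed:**
  - Force readings while the lever swung down stayed near 1 N, below what drawing the latch tight should need. I put this down to the contact relaxing whenever the arm paused, but did not confirm it.
  - The red pad was about 10 pixels from its predicted spot, and no other lever angle I tried fitted better except one with the lever sticking up (2 rad), which the side view rules out.
- **Other things:** I saw nothing else on the desk disturbed in the views taken. The arm was touching nothing at the end.

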